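# Dock a circuit board: hold the slide's release button down and push the carriage home

### The job

Dock the circuit board: with the fingertips press the round release button on the carriage right down and keep it down the whole way while you push the carriage along its slide until it is hard against the contact block at the end. Then lift off, so that the button springs up and locks the carriage there. Do not touch the board, pick nothing up, and leave the things standing around where they are.

Things in the scene. Friction and masses are not known exactly. Their poses are not given: they have to be found in the camera images.
- carriage (a joint): how far the aluminium carriage (100 mm wide, 120 mm long, top 34 mm above the desk) has slid along the slide, in m: 0 at the tail, 0.120 hard against the contact block. It starts locked between 0 and about 0.05. It runs easily (about 1 N) while the button is down; with the button up a pin in a rack of 10 mm pitch (1 mm of play each way) locks it
- release (a joint): how far the release button is pressed, in m: 0 up, 0.006 fully down (bottomed). The spring pushes back with 2.4 N at the top and 6 N at the bottom; the lock is free from about 0.004 on. The button may start up to 4 mm down if the pin happens to stand on a rack tooth; a light push then lets it snap into a notch within 5 mm
- release_top (a point): centre of the top face of the release button, a round flat black button 27 mm across that sticks up 8 mm from the rear part of the carriage (2 mm when fully down) and travels along with it; its top is 42 mm above the desk when up, 36 mm when down
- finger_wall (a point): middle of the top edge, on the button's side, of the finger wall: an upright aluminium wall on the carriage, 56 mm wide across the slide, 6 mm thick, rising 17 mm above the carriage (top 51 mm above the desk). Its face stands 24 mm from the button's centre toward the contact block; a finger that presses the button can push the carriage on by this wall, or drag it by friction on the button
- slide_tail (a point): tail end of the slide, on its centre line, 21.5 mm above the desk; low end with a small cap. The slide is a fixed aluminium base, 76 mm wide and 280 mm long, with two steel guide bars. The carriage slides in a straight level line from slide_tail toward stop_face
- stop_face (a point): middle of the face of the grey contact block (100 mm wide, 24 mm thick, 48 mm tall) that closes the other end of the slide, on the slide's centre line, 21.5 mm above the desk, 250 mm from slide_tail. It carries two black rubber bumpers and a row of brass contact pins, and is the end stop
- circuit_board: dark circuit board, 90 mm (across the slide) x 50 mm, 10 mm thick, fixed on the front part of the carriage beyond the finger wall; top 44 mm above the desk. Not to be touched. Origin: centre of its underside
- solder_spool: upright spool of white solder wire with green flanges, 37 mm across, 62 mm tall; loose bystander on the desk beside the slide, to be left alone. Origin: centre of its underside
- lilac_box: small lilac carton, 48 x 50 mm, 36 mm tall; loose bystander on the desk beside the slide, to be left alone. Origin: centre of its underside
- beige_box: small beige carton, 40 x 42 mm, 48 mm tall; loose bystander on the desk beside the slide, to be left alone. Origin: centre of its underside
- tip_cleaner: light grey round pot full of copper-coloured wool, 42 mm across, 48 mm tall; loose bystander on the desk beside the slide, to be left alone. Origin: centre of its underside
- component_tester: black hand-held tester lying flat, 52 x 68 mm, 20 mm tall; loose bystander on the desk beside the slide, to be left alone. Origin: centre of its underside
- blue_jar: small blue jar with cream lid, 23 mm across, 30 mm tall; loose bystander on the desk beside the slide, to be left alone. Origin: centre of its underside

How it is judged:
By the outcome, as a careful person would: the job done as asked, in the order asked, and still so for the second after the job is handed in, with the robot touching nothing.
It also fails if it takes over 32 s, if anything falls off the work surface, if the arm or the gripper's body presses on something with over 40 N, if the wrist force passes 120 N, or if a joint passes its speed limit or range.

### The arm

A 6-joint arm with a two-finger parallel gripper is mounted at the origin on the work surface; the furniture and walls round the work are solid. World frame = base frame: x ahead of the robot, y to its left, z up, the work surface at z = 0. Lengths are in mm, angles in rad, forces in N, time in s.
With the tool pointing down it reaches from about 375 to 900 mm from the base axis. Payload 3.1 kg.
Tool frame: the origin (TCP) lies at the very end of the fingers, on their centre line; the grasp point (between the pads) lies 19 mm behind it (manip.hold_point_z is the distance from the TCP to the grasp point, in mm); z points along the fingers, y is the line along which they close (so a half turn about z gives the same grasp; the last joint's range is limited). The gripper opens to 85 mm and grips with 20 to 120 N. Pads are 22 mm wide; open, the fingers measure 114 mm over their backs; the gripper's body (76 mm by 85 mm) begins 54 mm behind the grasp point. The pads swing forward as they close: fully open they stand 13 mm farther back than shut.
Start: joints at [-0.178, 0.527, 1.433, -0, 1.181, -0.178], TCP at [624.977, 0.034, 231.31] pointing down, gripper open.
Joint ranges: [-3.08, 3.08], [-0.75, 2.2], [0.22, 2.44], [-1.43, 4.57], [0, 2.65], [-2.85, 2.85]. Speed limits (rad/s): [2.79, 2.79, 3.14, 3.14, 3.14, 3.14].

### API

Orientations are given as [roll, pitch, yaw] about the fixed x, y, z axes, in that order (R = Rz(yaw) Ry(pitch) Rx(roll)).
In Python, from bench import manip, eyes gives the robot as it stands.
- The arm moves only by the shell command python3 -m jog 'ROWS' [FORCE]. ROWS is JSON, a list of rows, each a list of 3 entries, a list of its own where there are three numbers: the turn, a rotation vector about the world's x, y, z in rad, then the shift along the world's x, y, z in m, then the closure, from 0 (fully open) to 1 (shut). In form: [[[ax, ay, az], [x, y, z], grip], ...]. A call has 1 to 5 rows; each row shifts and turns the commanded pose from where the row before left it; what a row does not reach is not made up. A row lasts 1/12 s, in which the tool goes at most 41.7 mm and 7.16 degrees, less where a joint would pass 70% of its speed; a pose out of reach is approached as far as the arm can. A call is refused whole if a number of a shift passes 0.0417 or a number of a turn 0.125, either way. A call with a gripper value outside its range is refused whole. The fingers move at their own pace and stop on an object; FORCE is the grip in N (left out, the last holds). Time passes only in rows, so rows that do not move let the fingers close. It gives the time, the measured TCP pose, the force, the opening and the grip force at its end, in the units of the state.
- manip.read_state(): the state, without advancing time (a new reading comes with each control period).
- eyes.get_image(name): name is "scene" or "side" or "wrist"; returns the picture (420x560x3 uint8, red, green, blue); there is no depth.
- eyes.camera_params(name): a dict with "fx", "fy", "cx", "cy" (pixels), "xyz" and "orientation" of the camera in the world. Camera axes: x right, y down, z forward; pixel columns grow to the right and rows downward; lengths in mm; the calibration is good to about 2 mm. A picture is of the moment at which its call begins: read the wrist's pose just before it. camera_params takes no time and is no camera call; for the wrist camera it gives the pose at the moment of the call.
- manip.close_job(): hands the job in; it is judged then, once.
The state is a dict: "clock": time; "joints": joint angles; "qvel": joint speeds; "tau": joint torques, N m; "tool_pos": TCP position; "ee_rot": TCP orientation; "force": force on the tool from outside, world axes, zero at the start; "ft_torque": the same for the moment, N m; "finger_gap": opening from 0.0 (shut) to 1.0 (fully open); "grip_force": force on a finger pad.
Only numpy, scipy, OpenCV 4.12 (cv2) and the standard library are available. Lean on these libraries where they do the work, as an engineer would, in place of code of your own. Each camera call takes 0.05 s, during which the arm holds its last target. There are 200 camera calls.

## Working session

There is one attempt and no reset: what is moved stays moved. The work goes in short steps, Python scripts to look and compute and a shell command to move; the robot and the scene stay as the last step left them, time stands still between calls to the robot, and variables do not carry over. Pictures are saved under pics/ and viewed, at most 10 in all, crops included, and the job is handed in when it is done.

```bash
mkdir -p pics; python3 - <<'E'
from bench import manip, eyes
import cv2
for n in ("scene","side"):
    cv2.imwrite(f"pics/{n}0.png",eyes.get_image(n)[:,:,::-1]); print(n,eyes.camera_params(n))
s=manip.read_state();print(s)
E
```

```text
scene {'fx': 464.02300990772113, 'fy': 464.02300990772113, 'cx': 279.1667301306527, 'cy': 212.01872704323523, 'xyz': array([463.10263578, 623.22556903, 626.69094631]), 'orientation': array([-2.33516244,  0.01408057, -3.03735796])}
side {'fx': 429.2141006994055, 'fy': 429.2141006994055, 'cx': 281.7770289174481, 'cy': 209.65043286451515, 'xyz': array([444.03970246, 690.02257557, 580.92928384]), 'orientation': array([-2.23542889, -0.00301615, -2.99327808])}
{'clock': 0.1, 'joints': array([-1.78503142e-01,  5.28361417e-01,  1.43379106e+00,  1.31797017e-05,
        1.18139508e+00, -1.78518036e-01]), 'qvel': array([ 5.03365180e-05, -2.18812150e-03, -3.15796566e-03, -3.77329592e-04,
        1.21120546e-03, -1.63230630e-03]), 'tau': array([ 4.33945943e-04, -4.43301880e+01, -1.78587180e+01, -2.04061280e-04,
        3.88642526e-03,  1.10165692e-05]), 'tool_pos': array([6.24350804e+02, 1.48306181e-01, 2.30433339e+02]), 'ee_rot': array([-3.13967098e+00, -3.59124657e-04,  1.57080586e+00]), 'force': array([-0.43554324,  0.13304769, -0.12797903]), 'ft_torque': array([-0.03827827, -0.01890708,  0.00836467]), 'grip_force': 0.0, 'finger_gap': 1.0001468547566523}
```

View pics/scene0.png

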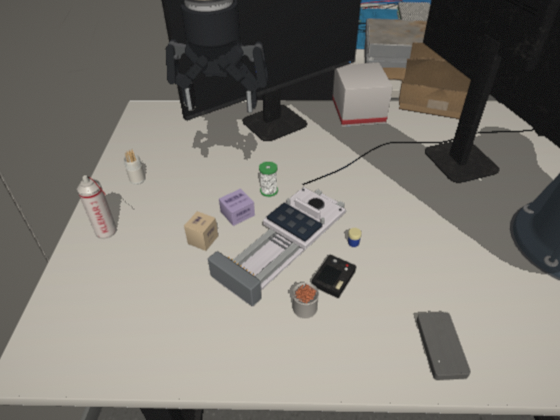

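View pics/side0.png

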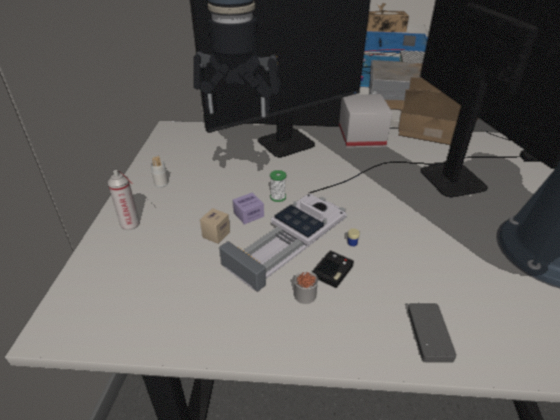

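The scene view shows the slide running from the contact block near (235,278) up-right to the tail near (330,205). The button is at about (316,203), and the board at (294,223) is in front of it. I'll zoom in and cast rays.

```bash
cat > h.py <<'E'
import numpy as np, cv2
from scipy.spatial.transform import Rotation as R
from bench import manip, eyes
def onplane(cp,uv,z):
    d=R.from_euler('xyz',cp['orientation']).apply([(uv[0]-cp['cx'])/cp['fx'],(uv[1]-cp['cy'])/cp['fy'],1])
    p=np.array(cp['xyz']); return p+d*(z-p[2])/d[2]
def project(cp,P):
    c=R.from_euler('xyz',cp['orientation']).inv().apply(np.array(P)-cp['xyz'])
    return np.array([cp['cx']+cp['fx']*c[0]/c[2],cp['cy']+cp['fy']*c[1]/c[2]])
E
python3 - <<'E'
from h import *
out=[]
for n,(x0,y0) in dict(scene=(200,180),side=(210,180)).items():
    im=cv2.imread(f"pics/{n}0.png")
    out.append(cv2.resize(im[y0:y0+125,x0:x0+160],None,fx=4.8,fy=4.8,interpolation=cv2.INTER_CUBIC)[:600])
    cp=eyes.camera_params(n)
    g=cv2.cvtColor(im,cv2.COLOR_BGR2GRAY)
    b=(316,203) if n=="scene" else (320,207)
    m=np.zeros_like(g); m[b[1]-12:b[1]+13,b[0]-14:b[0]+15]=(g[b[1]-12:b[1]+13,b[0]-14:b[0]+15]<75)
    k,l,st,c=cv2.connectedComponentsWithStats(m)
    for i in range(1,k):
        if st[i,4]>25: print(n,st[i],c[i],onplane(cp,c[i],42).round(1))
cv2.imwrite("pics/crop1.png",out[0])
E
```

```text
scene [309 198  15  11 109] [316.26605505 202.94495413] [468.7 -12.8  42. ]
side [313 203  14   8  71] [320.18309859 206.23943662] [467.6 -13.7  42. ]
side [306 214  10   6  36] [309.22222222 217.33333333] [486.4  25.8  42. ]
```

View pics/crop1.png

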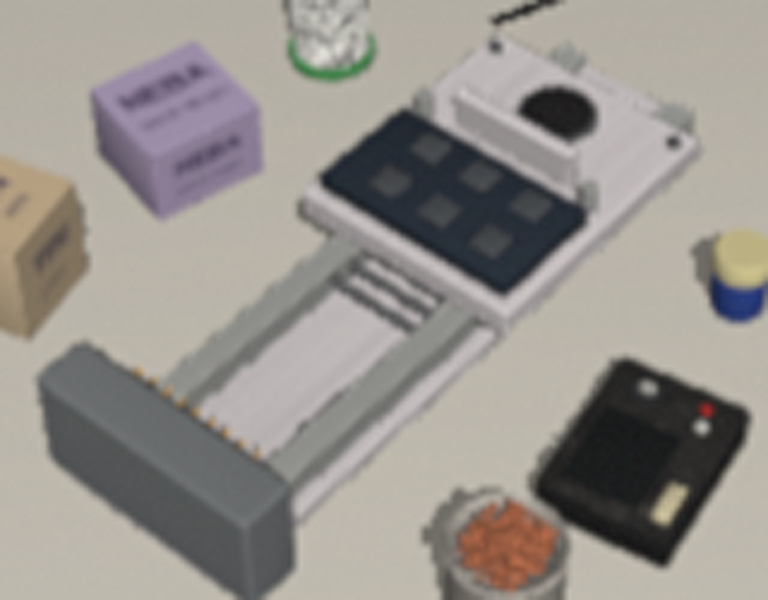

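The enlarged view shows the button at crop (558,112), the wall running from (455,95) to (578,175), the board corners, and the contact block's inner top edge from (85,343) to (295,490). I'll get the slide direction and the remaining travel from these.

```bash
python3 - <<'E'
from h import *
cp=eyes.camera_params("scene")
f=lambda u,v,z:onplane(cp,(200+u/4.8,180+v/4.8),z)[:2]
B=[f(*p,44) for p in((405,108),(588,213),(503,292),(322,178))]
S=[f(*p,48) for p in((85,343),(295,490))]
W=[f(*p,51) for p in((455,95),(578,165))]
C=[f(*p,34) for p in((495,35),(700,148))]
bt=f(558,112,42)
print("board",np.round(B,1),"stop",np.round(S,1),np.mean(S,0),"wall",np.round(W,1),"rear",np.round(C,1),"btn",bt)
ang=lambda a,b:np.degrees(np.arctan2(*(np.array(b)-a)[::-1]))
for n,a,b in(("b",B[1],B[2]),("b2",B[0],B[3]),("btn->stop",bt,np.mean(S,0)),("btn->board",bt,np.mean(B,0))):print(n,ang(a,b),np.linalg.norm(b-a))
for n,a,b in(("bx",B[0],B[1]),("bx2",B[3],B[2]),("stop",*S),("wall",*W),("rear",*C)):print(n,ang(a,b)-0,np.linalg.norm(b-a))
for nm,p in dict(lilac=(160,90),spool=(330,60)).items(): print(nm,f(*p,30))
E
```

```text
board [[527.5  -6.6]
 [455.2  44. ]
 [483.7  86.2]
 [554.7  34.6]] stop [[625.8 126.9]
 [545.1 183.1]] [585.43051776 154.99138871] wall [[508.4  -8.1]
 [459.9  26.3]] rear [[496.4 -64.3]
 [413.5  -4.9]] btn [468.67545692 -11.77691116]
b 55.90798986109547 50.875086083688075
b2 56.578124871277836 49.397025587292454
btn->stop 55.004002261420034 203.57654598109715
btn->board 54.50689602605739 63.035922025596655
bx 144.9995580400048 88.36634092431561
bx2 144.02718525848184 87.82481072150463
stop 145.1620955072653 98.31031736137254
wall 144.64714885051026 59.459202215425336
rear 144.36929478065153 101.9770376938609
lilac [627.68022942 -23.64632104]
spool [562.10021388 -47.64604497]
```

```bash
python3 -m jog '[[[0,0,-0.122],[-0.030,-0.0016,-0.020],1],[[0,0,-0.122],[-0.031,-0.0016,-0.020],1],[[0,0,-0.122],[-0.031,-0.0016,-0.020],1],[[0,0,-0.122],[-0.031,-0.0016,-0.020],1],[[0,0,-0.122],[-0.030,-0.0016,-0.020],1]]' 40
python3 -m jog '[[[0,0,0],[0,0,-0.020],1],[[0,0,0],[0,0,0],1],[[0,0,0],[0,0,0],1],[[0,0,0],[0,0,0],1],[[0,0,0],[0,0,0],1]]'
python3 - <<'E'
from h import *
cp=eyes.camera_params("wrist"); im=eyes.get_image("wrist")[:,:,::-1]
cv2.imwrite("pics/w1.png",im); s=manip.read_state(); print(cp,s["tool_pos"],s["ee_rot"],s["finger_gap"],s["force"])
print(project(cp,[468.5,-12.5,42]),project(cp,s["tool_pos"]))
E
```

```text
clock: 0.52
tool_pos: [470.1, -7.7, 130.6]
ee_rot: [-3.142, 0.0, 0.955]
force: [-0.5, -0.7, -1.0]
finger_gap: 0.299
grip_force: 0.0
clock: 0.93
tool_pos: [474.3, -8.4, 112.4]
ee_rot: [3.138, -0.001, 0.961]
force: [-0.0, -0.7, 0.1]
finger_gap: -0.003
grip_force: 0.0
{'fx': 356.94565830872165, 'fy': 356.94565830872165, 'cx': 272.9703433848397, 'cy': 205.81616151663837, 'xyz': array([515.39085664,  50.15482022, 254.60938274]), 'orientation': array([ 2.85824105, -0.00345126, -0.60940102])} [474.01462417  -8.34062888 112.37271843] [ 3.13814272e+00 -1.30347510e-03  9.61234393e-01] -0.00046981913973623556 [-0.33032773 -0.22370177  0.30790444]
[267.72377905 230.5496532 ] [270.83310519 271.97978864]
```

View pics/w1.png

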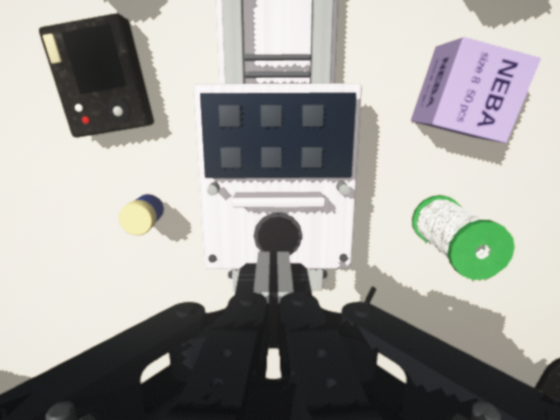

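The wrist view shows the button at about (277,234), the wall from (233,201) to (325,201), and the shut fingertips centred at column 272. I'll place the button relative to the TCP in this view.

```bash
python3 - <<'E'
from h import *
cp=eyes.camera_params("wrist"); im=cv2.imread("pics/w1.png"); g=cv2.cvtColor(im,cv2.COLOR_BGR2GRAY)
for r in (222,228,234,240): 
    x=np.where(g[r,240:320]<70)[0]+240; print(r,x.min(),x.max())
y=np.where(g[205:240,277]<70)[0]+205; print(y.min())
b=onplane(cp,(277.5,236),42)[:2]; w=onplane(cp,(279,206),51)[:2]
a=onplane(cp,(201,93),44)[:2]; c=onplane(cp,(357,92),44)[:2]; e=onplane(cp,(358,178),44)[:2]
print(b,w,np.degrees(np.arctan2(*(a-c)[::-1])),np.degrees(np.arctan2(*(c-e)[::-1])),manip.read_state()["tool_pos"])
E
```

```text
222 264 291
228 260 296
234 258 298
240 258 298
217
[471.19912244 -18.98828267] [484.63121534  -0.92053047] 145.43896916384514 59.549804083418415 [474.01462417  -8.34062888 112.37271843]
```

```bash
python3 -m jog '[[[0,0,0],[-0.001,-0.0022,-0.020],1],[[0,0,0],[-0.001,-0.0022,-0.020],1],[[0,0,0],[0,0,-0.015],1],[[0,0,0],[0,0,0],1],[[0,0,0],[0,0,0],1]]'
python3 - <<'E'
from h import *
cp=eyes.camera_params("wrist"); im=eyes.get_image("wrist")[:,:,::-1]
cv2.imwrite("pics/w2.png",im); s=manip.read_state(); print(s["tool_pos"],s["ee_rot"],s["force"],project(cp,s["tool_pos"]))
E
```

```text
clock: 1.4
tool_pos: [470.6, -12.5, 56.4]
ee_rot: [3.141, -0.0, 0.961]
force: [-0.4, -0.0, 0.6]
finger_gap: 0.001
grip_force: 0.0
[470.96561467 -12.49542487  56.96094076] [ 3.14016643e+00 -5.52395545e-04  9.61052512e-01] [-0.72103128  0.35557782  0.49935387] [272.35332106 271.96509497]
```

View pics/w2.png

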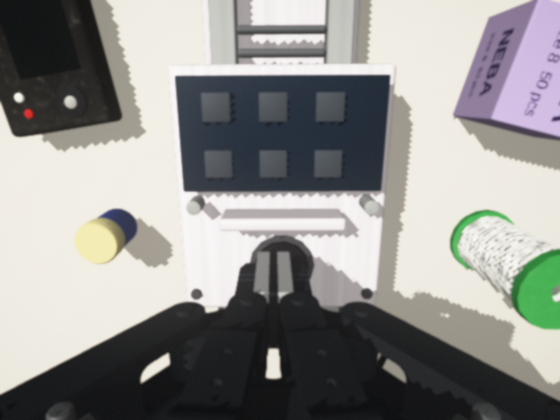

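The close wrist view shows the button centred near (282,267) and the tip at (273,272), so the tip is about 4 mm to the left. I'll shift it right and slightly toward the wall, then press.

```bash
python3 -m jog '[[[0,0,0],[0.003,0.001,0],1],[[0,0,0],[0.003,0.001,-0.006],1],[[0,0,0],[0,0,-0.005],1],[[0,0,0],[0,0,0],1],[[0,0,0],[0,0,0],1]]'
python3 -m jog '[[[0,0,0],[0,0,-0.003],1],[[0,0,0],[0,0,-0.003],1],[[0,0,0],[0,0,-0.002],1],[[0,0,0],[0,0,0],1],[[0,0,0],[0,0,0],1]]'
```

```text
clock: 1.87
tool_pos: [475.9, -10.2, 45.2]
ee_rot: [-3.141, 0.0, 0.961]
force: [-1.2, 1.2, 0.0]
finger_gap: 0.002
grip_force: 0.0
clock: 2.28
tool_pos: [476.0, -10.4, 37.4]
ee_rot: [-3.142, -0.0, 0.961]
force: [0.3, 1.1, 4.9]
finger_gap: -0.003
grip_force: 2.4
```

```bash
python3 -m jog '[[[0,0,0],[0,0,-0.0015],1],[[0,0,0],[0,0,-0.0005],1],[[0,0,0],[0,0,0],1],[[0,0,0],[0,0,0],1]]'
```

```text
clock: 2.62
tool_pos: [476.0, -10.3, 36.0]
ee_rot: [3.141, -0.0, 0.961]
force: [-0.4, 0.2, 8.9]
finger_gap: 0.002
grip_force: 4.1
```

```bash
python3 -m jog '[[[0,0,0],[0,0,-0.001],1],[[0,0,0],[0,0,0],1],[[0,0,0],[0,0,0],1]]'
python3 -m jog '[[[0,0,0],[0.002,0.0029,0],1],[[0,0,0],[0.002,0.0029,0],1],[[0,0,0],[0.002,0.0029,0],1],[[0,0,0],[0,0,0],1],[[0,0,0],[0,0,0],1]]'
```

```text
clock: 2.87
tool_pos: [476.0, -10.3, 35.8]
ee_rot: [3.141, -0.0, 0.961]
force: [-2.1, 1.2, 15.9]
finger_gap: 0.0
grip_force: 8.1
clock: 3.28
tool_pos: [482.3, -1.3, 35.8]
ee_rot: [3.14, -0.001, 0.961]
force: [-2.1, 2.2, 16.1]
finger_gap: -0.002
grip_force: 7.9
```

```bash
for i in 1 ; do python3 -m jog '[[[0,0,0],[0.0034,0.0049,0],1],[[0,0,0],[0.0034,0.0049,0],1],[[0,0,0],[0.0034,0.0049,0],1],[[0,0,0],[0.0034,0.0049,0],1],[[0,0,0],[0.0034,0.0049,0],1]]'; done
python3 -m jog '[[[0,0,0],[0,0,0],1],[[0,0,0],[0,0,0],1]]'
python3 - <<'E'
from h import *
cv2.imwrite("pics/w3.png",eyes.get_image("wrist")[:,:,::-1])
E
```

```text
clock: 3.7
tool_pos: [499.2, 23.1, 35.8]
ee_rot: [3.141, -0.0, 0.961]
force: [-1.2, 0.6, 15.3]
finger_gap: 0.002
grip_force: 7.5
clock: 3.87
tool_pos: [499.4, 23.4, 35.8]
ee_rot: [3.14, -0.001, 0.961]
force: [-0.8, 1.6, 15.2]
finger_gap: 0.003
grip_force: 7.5
```

View pics/w3.png

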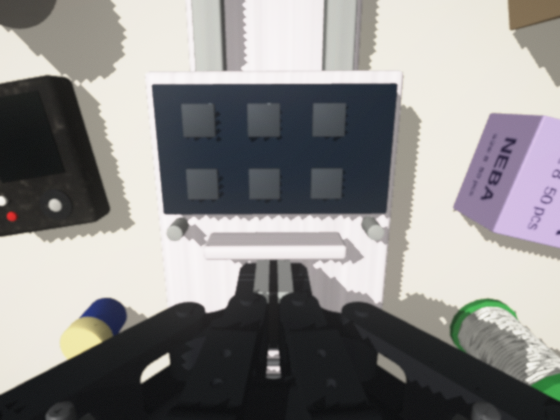

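The carriage has come along with the tip: the wall is centred at about (275,245), just ahead of the tip, which is still on the button. I'll keep pushing.

```bash
python3 -m jog '[[[0,0,0],[0.0034,0.0049,0],1],[[0,0,0],[0.0034,0.0049,0],1],[[0,0,0],[0.0034,0.0049,0],1],[[0,0,0],[0.0034,0.0049,0],1],[[0,0,0],[0.0034,0.0049,0],1]]'
python3 -m jog '[[[0,0,0],[0.0034,0.0049,0],1],[[0,0,0],[0.0034,0.0049,0],1],[[0,0,0],[0.0034,0.0049,0],1],[[0,0,0],[0.0023,0.0033,0],1],[[0,0,0],[0.0011,0.0016,0],1]]'
python3 -m jog '[[[0,0,0],[0.0011,0.0016,0],1],[[0,0,0],[0.0011,0.0016,0],1],[[0,0,0],[0.0011,0.0016,0],1],[[0,0,0],[0,0,0],1]]'
```

```text
clock: 4.33
tool_pos: [516.1, 47.6, 35.8]
ee_rot: [3.141, -0.0, 0.961]
force: [-3.2, 0.8, 14.8]
finger_gap: -0.001
grip_force: 7.1
clock: 4.75
tool_pos: [529.9, 67.6, 35.9]
ee_rot: [3.141, -0.001, 0.961]
force: [-2.4, 0.9, 14.1]
finger_gap: 0.005
grip_force: 6.9
clock: 5.08
tool_pos: [533.3, 72.3, 35.9]
ee_rot: [3.141, -0.001, 0.961]
force: [-1.2, 1.8, 13.0]
finger_gap: 0.002
grip_force: 6.7
```

```bash
python3 -m jog '[[[0,0,0],[0.0011,0.0016,-0.0003],1],[[0,0,0],[0.0011,0.0016,0],1],[[0,0,0],[0.0011,0.0016,0],1],[[0,0,0],[0.0011,0.0016,0],1],[[0,0,0],[0,0,0],1]]'
python3 -m jog '[[[0,0,0],[0.0011,0.0016,0],1],[[0,0,0],[0.0011,0.0016,0],1],[[0,0,0],[0.0011,0.0016,0],1],[[0,0,0],[0,0,0],1]]'
```

```text
clock: 5.5
tool_pos: [536.1, 76.7, 35.8]
ee_rot: [-3.141, 0.004, 0.963]
force: [-6.0, -7.5, 17.4]
finger_gap: -0.004
grip_force: 8.6
clock: 5.83
tool_pos: [536.5, 77.4, 35.8]
ee_rot: [-3.139, 0.012, 0.967]
force: [-11.1, -23.9, 21.2]
finger_gap: 0.001
grip_force: 17.8
```

The horizontal force has risen to 26 N. I'll check that the carriage really is against the block before lifting.

```bash
python3 - <<'E'
from h import *
a=eyes.get_image("scene")[:,:,::-1]; b=eyes.get_image("wrist")[:,:,::-1]
a=cv2.resize(a[190:310,190:330],None,fx=3,fy=3,interpolation=cv2.INTER_CUBIC)
b=cv2.resize(b[0:360,100:460],(360,360))
cv2.imwrite("pics/c4.png",np.hstack([a,b]))
print(manip.read_state()["force"])
E
```

```text
[-10.55761639 -22.82612455  20.80462155]
```

View pics/c4.png

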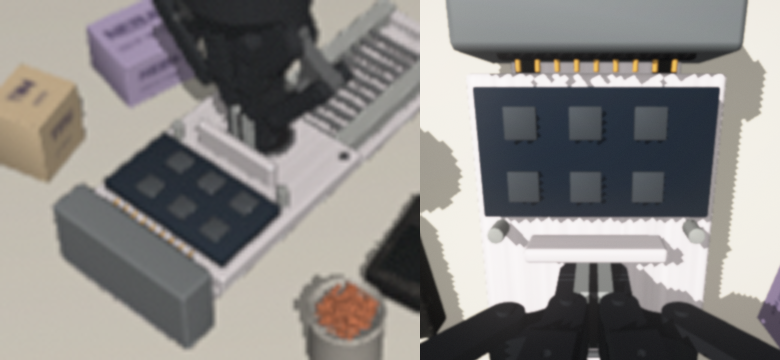

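The carriage front edge is up against the black bumpers and contact pins, at (525,65) and (665,65). I'll ease the push a little, then lift straight up with light forward pressure still on the wall.

```bash
python3 -m jog '[[[0,0,0],[-0.0011,-0.0016,0],1],[[0,0,0],[0,0,0],1],[[0,0,0],[0,0,0],1]]'
python3 -m jog '[[[0,0,0],[0,0,0.003],1],[[0,0,0],[0,0,0.003],1],[[0,0,0],[0,0,0.003],1],[[0,0,0],[0,0,0.002],1],[[0,0,0],[0,0,0],1]]'
```

```text
clock: 6.18
tool_pos: [536.4, 77.4, 35.7]
ee_rot: [-3.139, 0.008, 0.964]
force: [-8.6, -17.1, 20.2]
finger_gap: -0.0
grip_force: 15.2
clock: 6.6
tool_pos: [534.6, 78.8, 43.4]
ee_rot: [-3.134, 0.009, 0.963]
force: [-5.2, -12.3, -2.5]
finger_gap: -0.001
grip_force: 6.0
```

Now at z 43.4, the button has been released and the tip still leans on the wall with 13 N. I'll back off from the wall and retreat upward.

```bash
python3 -m jog '[[[0,0,0],[-0.0017,-0.0025,0.001],1],[[0,0,0],[-0.0023,-0.0033,0.002],1],[[0,0,0],[0,0,0.010],1],[[0,0,0],[0,0,0.025],1],[[0,0,0],[0,0,0.040],1]]'
python3 -m jog '[[[0,0,0],[-0.015,-0.02,0.030],1],[[0,0,0],[-0.015,-0.02,0.030],1],[[0,0,0],[-0.015,-0.02,0.030],1],[[0,0,0],[0,0,0],1],[[0,0,0],[0,0,0],1]]'
python3 - <<'E'
from h import *
a=eyes.get_image("scene")[:,:,::-1]; b=eyes.get_image("wrist")[:,:,::-1]
a=cv2.resize(a[160:310,190:370],None,fx=2.4,fy=2.4,interpolation=cv2.INTER_CUBIC)
b=cv2.resize(b[0:360,100:460],(360,360))
cv2.imwrite("pics/c5.png",np.hstack([a,b]))
E
```

```text
clock: 7.02
tool_pos: [533.4, 75.8, 121.7]
ee_rot: [-3.136, 0.003, 0.96]
force: [0.1, 0.5, 0.1]
finger_gap: -0.002
grip_force: 0.0
clock: 7.43
tool_pos: [491.5, 14.9, 215.8]
ee_rot: [3.136, -0.003, 0.959]
force: [0.1, 0.3, -0.3]
finger_gap: 0.001
grip_force: 0.0
```

View pics/c5.png

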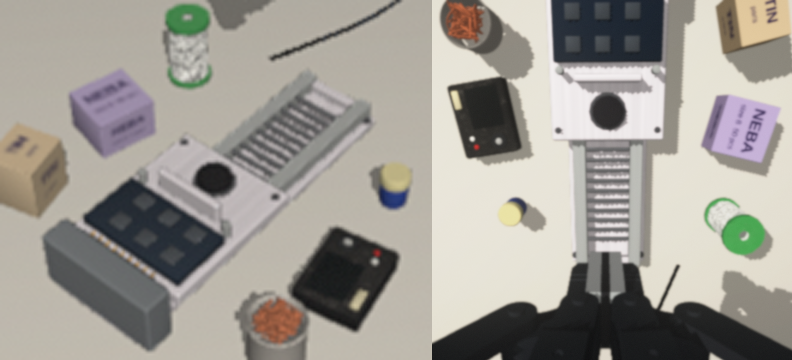

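The carriage is against the block, the button looks up, and the bystanders look unmoved. One numeric check of the button-to-stop distance before I hand in.

```bash
python3 - <<'E'
from h import *
im=eyes.get_image("scene"); cp=eyes.camera_params("scene"); g=cv2.cvtColor(im,cv2.COLOR_RGB2GRAY)
m=np.zeros_like(g); m[223:247,266:293]=g[223:247,266:293]<75
k,l,st,c=cv2.connectedComponentsWithStats(m); i=1+st[1:,4].argmax()
b=onplane(cp,c[i],42)[:2]; u=np.array([np.cos(np.radians(55)),np.sin(np.radians(55))])
print(st[i],c[i],b,"moved",(b-[468.7,-12.8])@u,"to stop",([585.4,155.0]-b)@u, manip.read_state()["qvel"].round(3))
E
```

```text
[271 228  17  13 165] [278.80606061 234.10909091] [529.60883985  72.64064339] moved 104.92475299746276 to stop 99.46533015639714 [ 0.005  0.023  0.002 -0.003  0.003 -0.002]
```

Measured travel is 105 mm. I'll take one enlarged view to check that the button is fully up and that no gap remains at the bumpers.

```bash
python3 - <<'E'
from h import *
a=eyes.get_image("scene")[:,:,::-1]
a=cv2.resize(a[205:305,195:320],None,fx=6,fy=6,interpolation=cv2.INTER_CUBIC)
cv2.imwrite("pics/c6.png",a)
E
```

```text
(no output)
```

View pics/c6.png

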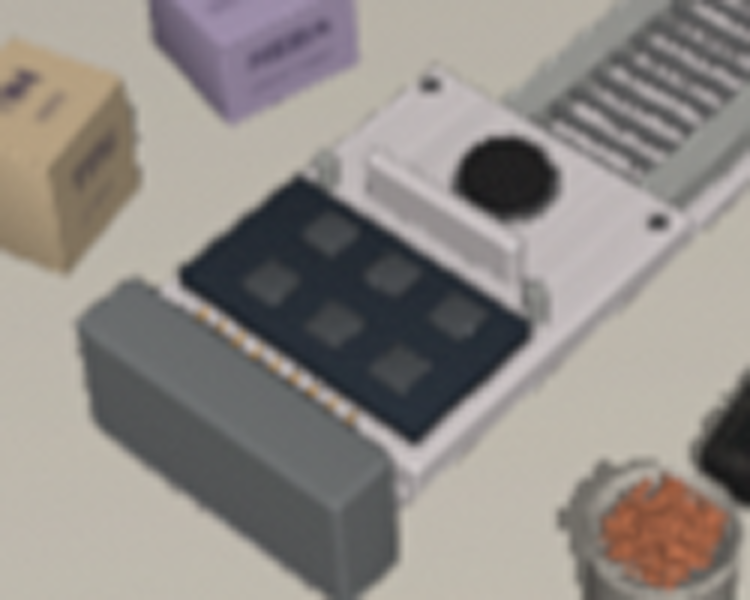

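The zoom shows the carriage tight against the block. The button outline is now 13 px tall against 11 px at the start, so it stands higher and is up and locked. I'll hand in.

```bash
python3 -c "
from bench import manip
print(manip.close_job())"
```

```text
the job is handed in; nothing more can be done
None
```

The job is handed in after about 8 s: the button was held down for the whole push, the carriage came to a hard stop against the contact block (26 N) and the button then sprang up to lock it, which I judged from the pictures and force readings since no verdict came back; the board was not touched and the bystanders look unmoved.

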